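# Shut the imager hood, switch on and start the scan

### The arm

A 6-joint arm with a two-finger parallel gripper is mounted at the origin on the work surface. World frame = base frame: x ahead of the robot, y to its left, z up, the work surface at z = 0. Lengths are in m, angles in rad, forces in N, time in s.
With the tool pointing down it reaches from about 0.35 to 0.775 m from the base axis. Payload 5.5 kg.
Tool frame: the origin (TCP) lies at the very end of the fingers, on their centre line; the grasp point (between the pads) lies r.grip_depth behind it (r.grip_depth is the distance from the TCP to the grasp point, in m); x points along the fingers, z is the direction in which the jaws open and shut, and the axes are right-handed (so a half turn about x gives the same grasp; the last joint's range is limited). The gripper opens to 85 mm and grips with 20 to 120 N. Pads are 22 mm wide; open, the fingers measure 114 mm over their backs; the gripper's body (76 mm by 85 mm) begins 54 mm behind the grasp point. The pads swing forward as they close: fully open they stand 13 mm farther back than shut.
Start: joints at [1.174, 0.313, 0.046, 1.304, 0, 1.431], TCP at [0.146, 0.556, 0.231] pointing down, gripper open.
Joint ranges: [-2.76, 2.76], [-0.86, 1.69], [-1.03, 1.26], [-2.2, 2.34], [-1.47, 1.5], [-3.14, 3.14]. Speed limits (rad/s): [2.57, 2.57, 3.14, 3.14, 3.14, 3.14].

### API

Orientations are given as a unit quaternion [w, x, y, z].
In Python, from bench import r gives the robot as it stands. The module is installed in compiled form; this text tells all that it offers. Calls block until the motion is done:
- r.goto(position, orientation): joint-space move of the TCP to a pose.
- r.line_to(position, attitude=None, max_speed=0.15): straight line of the TCP; attitude=None keeps the orientation; max_speed is the mean speed in m/s.
- r.movej(angles): joint-space move.
- r.set_gripper(opening, force=None): finger opening in m; force is the grip in N (None keeps the last); returns when the fingers have stopped.
- r.hold(seconds).
- r.ik(position, orientation): joint angles nearest the present ones, or None.
- r.grab_frame(name): name is "side" or "top"; returns a dict with "color" (400x640x3 uint8, red, green, blue), "intrinsics" (3x3 intrinsics, pixels), "rvec" (rotation vector, rad) and "tvec" (3), from world to camera coordinates, as OpenCV has them. Camera axes: x right, y down, z forward; pixel columns grow to the right and rows downward; lengths in m; the calibration is good to about 2 mm. A picture is of the moment at which its call begins. There is no depth.
A pose or a line that the arm cannot do raises r.Unreachable and nothing moves.
- r.job_done(): hands the job in, once; it reports no verdict.
Readings, each from a call of its own:
- r.get_time(): time.
- r.get_joint_pos(): joint angles.
- r.get_qd(): joint speeds.
- r.get_tau(): joint torques, N m.
- r.get_tool_pos(): TCP position.
- r.get_orientation(): TCP orientation.
- r.get_ft_force(): force on the tool from outside, world axes, zero at the start.
- r.get_wrist_torque(): the same for the moment, N m.
- r.get_grip_width(): finger opening in m.
Only numpy, scipy, OpenCV 4.12 (cv2) and the standard library are available. Lean on these libraries where they do the work, as an engineer would, in place of code of your own. Each camera call takes 0.05 s, during which the arm holds its last target. There are 200 camera calls.

### The job

Start a scan on the black slide imager, with the closed fingertips: push the open hood down by its yellow tab until it is fully shut, then press the raised half of the blue rocker until the switch is fully on, then press the green button all the way in and let it come back out. Keep to that order, do not press the red button, do not swing the hood further open, and leave the bottle, jar, tube rack and slide box standing where they are; lift nothing, and keep the rest of the arm and gripper off the imager and the control box.

Things in the scene. Friction and masses are not known exactly. Their poses are not given: they have to be found in the camera images.
- imager: Near-black box-shaped slide imager, 240 x 290 x 100 mm high, fixed to the bench. Origin: centre of its underside. x points from its front (robot side) to its back, y to the left, z up; turned up to 0.25 rad about z. On its top lie white lit windows, under a dark grey hinged hood with lime-green side trim.
- hood (a joint): Opening angle of the hood, rad: 0 = shut flat on the imager, positive = front edge up. It stands open at 0.45 to 0.85 at the start, its stiff friction hinge keeps it wherever it is left, and a push of about 3 to 6 N down on its tab shuts it (hard stop at 0). The shut hood is 165 x 250 x 43 mm and stands on the imager's top.
- hood_hinge (a point): Centre of the hood's hinge line, on the imager's top 90 mm behind its centre, 100 mm above the bench. The hinge line runs along the imager's y axis.
- hood_tab (a point): Point to push: on the upper face of the yellow tab (40 x 70 x 8 mm) at the middle of the hood's front edge. In the shut hood it lies 176 mm in front of the hinge line (imager -x) and 47 mm above it; it turns about the hinge line with the hood, and its z axis is the normal of the tab's upper face.
- console: White control box, 90 (x) x 210 (y) x 45 mm high, fixed to the bench, beside the imager (left or right of it varies). Origin: centre of its underside; x points away from the robot, y left, turned up to 0.25 rad about z. On its top, in a row along y at 64 mm pitch and in varying order: the blue rocker, the green button, the red button.
- rocker (a joint): Angle of the blue rocker switch, rad: 0 = off (far half raised, as at the start), 0.36 = fully on (far half pressed down, hard stop). The paddle is 52 mm long (console x) and 28 mm wide, two halves at a shallow V; it stays where it is left. About 2 to 4 N down on the far half tips it.
- rocker_press (a point): Point to press: on the upper face of the raised (far, console +x) half of the blue rocker, 16 mm from its pivot, about 80 mm above the bench when off and 5.5 mm lower when fully on. When on, this half lies level. It tilts with the paddle.
- green_button (a joint): Travel of the green start button, m: 0 = out, 0.006 = fully in. Spring return; starts to move at 1.5 N, fully in at 5 N, then a hard stop.
- green_button_top (a point): Centre of the top face of the green round button (32 mm diameter), 63 mm above the bench when out; it moves straight down. It stands in a black housing 48 mm across whose rim is 6 mm below the top face.
- red_button (a joint): Travel of the red abort button, m: 0 = out, 0.006 = fully in. Same build as the green one. Must not be pressed.
- red_button_top (a point): Centre of the top face of the red round button (32 mm diameter), 63 mm above the bench when out.
- tube_rack: Loose lime-green tube rack, 50 x 150 x 40 mm high, standing in front of the console. Origin: centre of its underside. To be left alone.
- reagent_bottle: Loose clear bottle with blue cap and red label, 56 mm diameter, 100 mm high, behind the console. Origin: centre of its underside. To be left alone.
- amber_jar: Loose amber jar with white cap, 52 mm diameter, 85 mm high, behind the imager. Origin: centre of its underside. To be left alone.
- slide_box: Loose white slide box, 70 x 120 x 30 mm high, in front of the imager. Origin: centre of its underside. To be left alone.

How it is judged:
On the way, in this order (a step that is already met when the one before it is completed fails the run):
1. the hood is shut (within 0.03 rad) (value of joint hood below 0.03 rad), for 0.2 s.
2. the blue rocker is fully on (0.30 rad or more) (value of joint rocker above 0.3 rad), for 0.1 s.
3. the green button is pressed in (4.5 mm or more) (value of joint green_button above 0.0045 m), for 0.05 s.
At the end, for the whole second after the job is handed in: Hood shut within 0.03 rad, rocker on (0.30 rad or more of 0.36), green and red buttons out within 1 mm, the four loose things upright and within 20 mm of where they started (value of joint hood below 0.03 rad and value of joint rocker above 0.3 rad and value of joint each of green_button, red_button below 0.001 m and distance of each of tube_rack, reagent_bottle, amber_jar, slide_box from where it was at the start of the episode below 0.02 m and angle between each of tube_rack, reagent_bottle, amber_jar, slide_box's own z axis and vertical below 0.2 rad); the robot touches nothing.
It fails at once if the arm or the gripper's body, not the fingers, pushes on the imager, hood or control box (over 5 N) (contact force between the arm and imager above 5 N or contact force between the arm and console above 5 N).
It fails at once if out of order: the rocker is switched on before the hood is shut, or the green button pressed before the rocker is on ((value of joint rocker above 0.18 rad and value of joint hood above 0.06 rad) or (value of joint green_button above 0.002 m and value of joint rocker below 0.27 rad)).
It fails at once if the red button is pressed (value of joint red_button above 0.002 m).
It fails at once if the hood is swung further open (past 0.95 rad) (value of joint hood above 0.95 rad).
It fails at once if a loose thing is lifted (15 mm) or pushed away (20 mm) (height (world z) of any of tube_rack, reagent_bottle, amber_jar, slide_box above 0.015 m or distance of any of tube_rack, reagent_bottle, amber_jar, slide_box from where it was at the start of the episode above 0.02 m).
It also fails if it takes over 58 s, if anything falls off the work surface, if the arm or the gripper's body presses on something with over 40 N, if the wrist force passes 120 N, or if a joint passes its speed limit or range.

## Working session

There is one attempt and no reset: what is moved stays moved. The work goes in short steps, each a Python script; the robot and the scene stay as the last script left them, time stands still between calls to the robot, and variables do not carry over. Pictures are saved under pics/ and viewed, about 8 in all and at most 12, crops included, and the job is handed in when it is done.

```bash
mkdir -p pics; python3 - <<'E'
from bench import r
import cv2,pickle
d={}
for n in("top","side"):
    f=r.grab_frame(n);d[n]=f
    cv2.imwrite(f"pics/{n}0.png",f["color"][:,:,::-1])
    R=cv2.Rodrigues(f["rvec"])[0];print(n,f["intrinsics"],(-R.T@f["tvec"].reshape(3)))
pickle.dump(d,open("f0.pkl","wb"))
print(r.get_time(),r.get_orientation(),r.grip_depth)
E
```

```text
top [[383.60090267   0.         319.73364323]
 [  0.         383.60090267 197.33398324]
 [  0.           0.           1.        ]] [0.45124719 0.01818159 0.89636523]
side [[376.55078771   0.         319.4008169 ]
 [  0.         376.55078771 198.12509435]
 [  0.           0.           1.        ]] [ 0.27859457 -0.09680193  0.9682212 ]
0.1 [ 0.55939868 -0.43214986  0.56041073  0.43157783] 0.0187
```

View pics/top0.png

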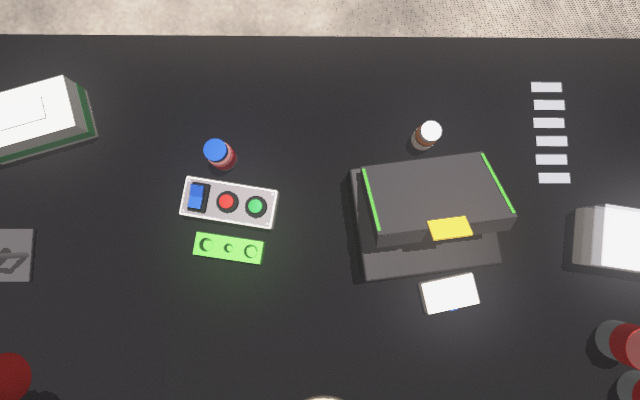

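View pics/side0.png

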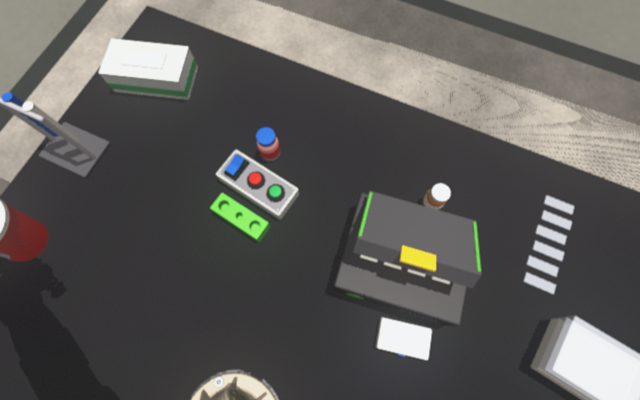

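The top view shows the console at about (228,202), with the rocker leftmost, red in the middle and green on the right. The imager is at about (430,215) and its yellow tab at (450,228). The side view shows the tab at (418,258) and the buttons at (235,165), (255,180) and (275,192). I'll enlarge both.

```bash
python3 - <<'E'
import cv2,numpy as np
def crop(n,x,y,w,h,k):
    return cv2.resize(cv2.imread(f"pics/{n}0.png")[y:y+h,x:x+w],None,fx=k,fy=k,interpolation=cv2.INTER_CUBIC)
a=crop("top",170,165,120,75,6); b=crop("side",200,140,120,100,6)
cv2.imwrite("pics/c1.png",a[:450]); cv2.imwrite("pics/c2.png",b)
cv2.imwrite("pics/c3.png",np.hstack([crop("top",340,140,190,150,2),crop("side",325,180,190,150,2)]))
E
```

```text
(no output)
```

View pics/c1.png

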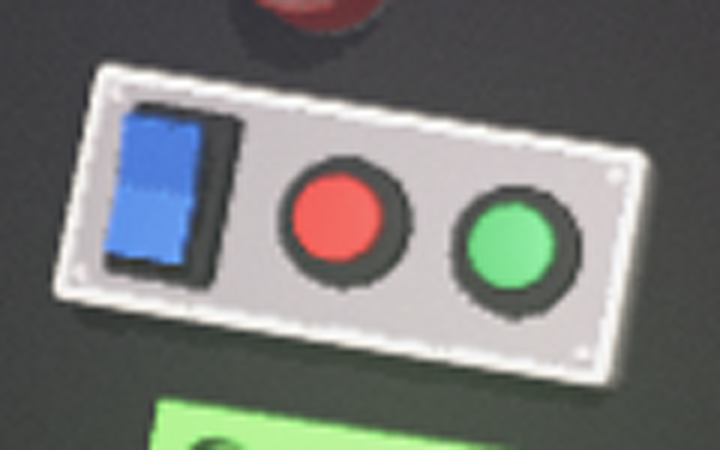

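View pics/c2.png

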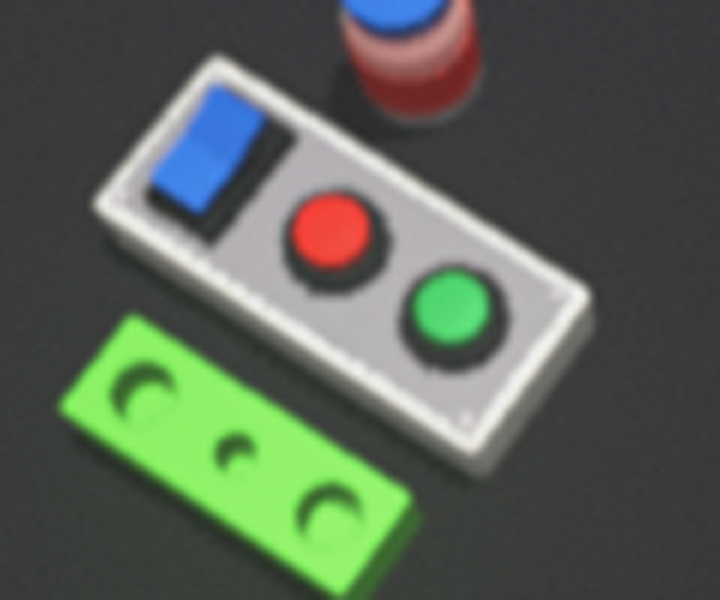

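View pics/c3.png

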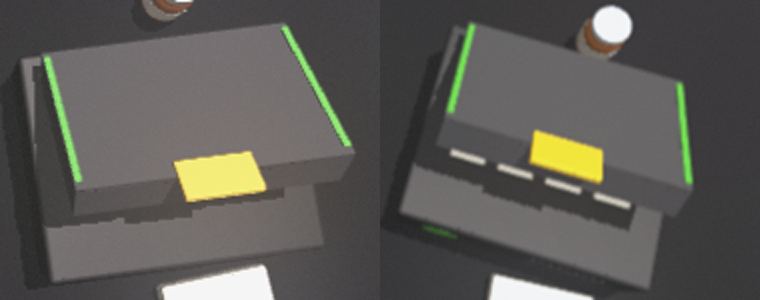

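```bash
cat > m.py <<'E'
import numpy as np,cv2,pickle
from scipy.optimize import least_squares
D=pickle.load(open("f0.pkl","rb"))
def proj(n,P):
    f=D[n];return cv2.projectPoints(np.array(P,float).reshape(-1,1,3),f["rvec"],f["tvec"],f["intrinsics"],None)[0].reshape(-1,2)
def world(p,P):
    c,s=np.cos(p[2]),np.sin(p[2]);P=np.atleast_2d(P).astype(float)
    return np.c_[p[0]+c*P[:,0]-s*P[:,1],p[1]+s*P[:,0]+c*P[:,1],P[:,2]]
def hood(q,P):   # P: (forward distance from hinge, y, height) -> imager frame
    P=np.atleast_2d(P).astype(float);c,s=np.cos(q),np.sin(q)
    return np.c_[.09-(P[:,0]*c-P[:,2]*s),P[:,1],.1+P[:,0]*s+P[:,2]*c]
def px(L,ox,oy,k): return (np.array(L,float)+.5)/k-.5+[ox,oy]
E
cat > fit.py <<'E'
from m import *
Z=.045
C=[(.045,.105,Z),(.045,-.105,Z),(-.045,-.105,Z),(-.045,.105,Z),(0,-.064,.063),(0,0,.063)]
ct=px([(104,66),(646,153),(612,384),(56,296),(512,246),(338,217)],170,165,6)
cs=px([(217,58),(588,293),(474,455),(96,204),(452,305),(332,231)],200,140,6)
res=lambda p:np.r_[proj("top",world(p,C))-ct,proj("side",world(p,C))-cs].ravel()
s=least_squares(res,[.45,.2,-.1],loss="soft_l1");print("console",s.x);print(res(s.x).reshape(-1,2).round(1).tolist());con=s.x
H=[(.156,.035,.047),(.156,-.035,.047),(.196,-.035,.047),(.196,.035,.047),(0,.125,.043),(0,-.125,.043),(.165,-.125,.043),(.165,.125,.043)]
ht=px([(175,161),(250,152),(266,189),(187,201),(42,55),(285,24),(354,151),(77,184)],340,140,2)
hs=px([(155,131),(223,150),(221,179),(151,157),(88,24),(305,83),(312,187),(68,112)],325,180,2)
fr=px([(323,245)],340,140,2)
def res(p):
    W=world(p,hood(p[3],H));return np.r_[proj("top",W)-ht,proj("side",W)-hs,proj("top",world(p,[-.12,-.145,.1]))-fr].ravel()
s=least_squares(res,[.45,-.2,.1,.6],loss="soft_l1");print("imager",s.x);print(res(s.x).reshape(-1,2).round(1).tolist())
pickle.dump((con,s.x),open("fit.pkl","wb"))
print("rocker press",world(con,[.016,.064,.08]),"green",world(con,[0,-.064,.063]),"tab",world(s.x,hood(s.x[3],[.176,0,.047])),"shut",world(s.x,hood(0,[.176,0,.047])))
print("rocker px top",(proj("top",world(con,[[.016,.064,.08],[0,.064,.07]]))-[170,165])*6)
E
python3 fit.py
```

```text
console [ 0.53723457  0.21041736 -0.15768972]
[[-1.7, -0.9], [0.6, -0.6], [-0.6, 0.8], [-1.7, 0.4], [0.0, 0.0], [0.0, 0.2], [-0.0, -1.0], [1.6, -0.1], [0.5, 0.4], [-0.7, 0.2], [0.7, 0.9], [0.7, 0.3]]
imager [ 0.50394776 -0.21111025  0.12232151  0.59038663]
[[-1.2, 0.4], [0.5, 0.1], [0.9, 0.2], [-0.3, -0.7], [-1.1, -1.6], [-1.1, -0.5], [0.1, -0.2], [-1.9, 0.6], [0.0, -0.6], [0.6, 0.5], [1.3, 0.5], [0.3, 0.3], [1.2, -1.5], [-1.4, -0.0], [1.0, 0.5], [-1.2, -0.1], [1.0, 2.3]]
rocker press [[0.56308642 0.2711107  0.08      ]] green [[0.5271842  0.14721143 0.063     ]] tab [[ 0.47412862 -0.21477607  0.23702018]] shut [[ 0.41859035 -0.22160368  0.147     ]]
rocker px top [[155.86055429 138.55548145]
 [155.75623502 185.84642285]]
```

```bash
cat >> m.py <<'E'
from scipy.spatial.transform import Rotation as Ro
from bench import r
def down(yaw,flip=1):
    x=np.array([0,0,-1.]);z=flip*np.array([-np.sin(yaw),np.cos(yaw),0])
    return Ro.from_matrix(np.c_[x,np.cross(z,x),z]).as_quat(scalar_first=True)
def best(p,yaw):
    q0=np.array(r.get_joint_pos());c=[]
    for f in(1,-1):
        q=r.ik(p,down(yaw,f))
        if q is not None:c.append((np.abs(np.array(q)-q0).max(),f))
    return down(yaw,min(c)[1])
E
cat > hood.py <<'E'
from m import *
con,im=pickle.load(open("fit.pkl","rb"))
r.set_gripper(0.0,20)
P=lambda q,dz=0:world(im,hood(q,[.174,0,.047]))[0]+[0,0,dz]
q0=im[3]; p=P(q0+.1,.07); o=best(p,im[2])
r.goto(p,o); print(r.get_time(),r.get_tool_pos(),r.get_ft_force())
f0=np.array(r.get_ft_force())
q=q0+.1
while q>-.06:
    r.line_to(P(q),max_speed=.08)
    f=np.array(r.get_ft_force())-f0; print(round(q,3),r.get_tool_pos()[2].round(4),f.round(1))
    if q<.1 and f[2]>12: break
    if np.linalg.norm(f)>30: print("STOP");break
    q-=.05 if q>.1 else .012
r.hold(.25)
t=np.array(r.get_tool_pos());print(t,r.get_ft_force())
r.line_to(t+[0,0,.13]);print(r.get_time())
cv2.imwrite("pics/s1.png",cv2.resize(r.grab_frame("side")["color"][130:330,200:520,::-1],None,fx=2.5,fy=2.5))
E
python3 hood.py
```

```text
3.8417 [ 0.49005212 -0.21213776  0.31697897] [-0.23107833  0.40787868 -0.3143624 ]
0.69 0.2476 [0.4 0.1 0.6]
0.64 0.242 [ 0.7 -0.   1.4]
0.59 0.236 [ 0.8 -0.6  0.6]
0.54 0.2299 [ 0.5 -0.5 -0.3]
0.49 0.2233 [0.3 0.4 0.5]
0.44 0.2166 [ 0.  -1.   0.6]
0.39 0.2096 [-0.5 -0.5 -0.2]
0.34 0.2022 [ 0.3 -1.3  1.4]
0.29 0.1946 [-0.7 -0.1  0.2]
0.24 0.1868 [ 0.5 -0.7  0.3]
0.19 0.1788 [ 1.1 -0.3 -0.1]
0.14 0.1706 [ 0.7 -0.2  1.1]
0.09 0.1622 [ 0.6 -0.9  0.5]
0.078 0.1605 [ 1.3 -0.7 -1.1]
0.066 0.1584 [-0.2 -0.2  0.7]
0.054 0.1562 [ 1.  -0.8  0.4]
0.042 0.1542 [-0.7 -0.7  0.1]
0.03 0.1521 [ 0.3 -1.   0.3]
0.018 0.15 [-0.1 -0.6  1. ]
0.006 0.1479 [ 0.3  0.  -0. ]
-0.006 0.147 [-0.1 -0.1  7.9]
-0.018 0.1469 [-3.4  4.6 21.7]
[ 0.42070548 -0.22155443  0.14686614] [-3.36300343  4.77745338 20.80987985]
11.6
```

View pics/s1.png

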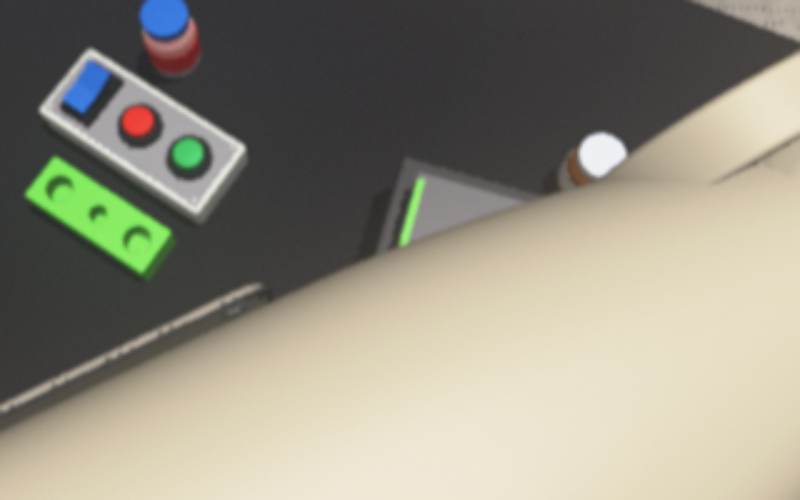

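The arm covers the view. The fingers met a hard stop at z = 0.147, which is the shut height of the tab. I'll hover over the rocker, then check the hood there before pressing.

```bash
python3 - <<'E'
from m import *
con,im=pickle.load(open("fit.pkl","rb"))
p=world(con,[.017,.064,.19])[0]
r.goto(p,best(p,con[2]));print(r.get_time(),r.get_tool_pos(),r.get_ft_force())
a=r.grab_frame("top")["color"][120:320,150:550,::-1].copy()
for h,c in((0,(255,0,255)),):
    W=world(im,hood(h,[(.156,.035,.047),(.156,-.035,.047),(.196,-.035,.047),(.196,.035,.047)]))
    u=proj("top",W)-[150,120]
    for v in u:cv2.circle(a,tuple(int(t) for t in v.round()),1,c,-1)
cv2.imwrite("pics/t2.png",cv2.resize(a,None,fx=2,fy=2))
E
```

```text
13.5333 [0.56436413 0.27021839 0.19008948] [-0.15234685 -0.24078674 -0.12920115]
```

View pics/t2.png

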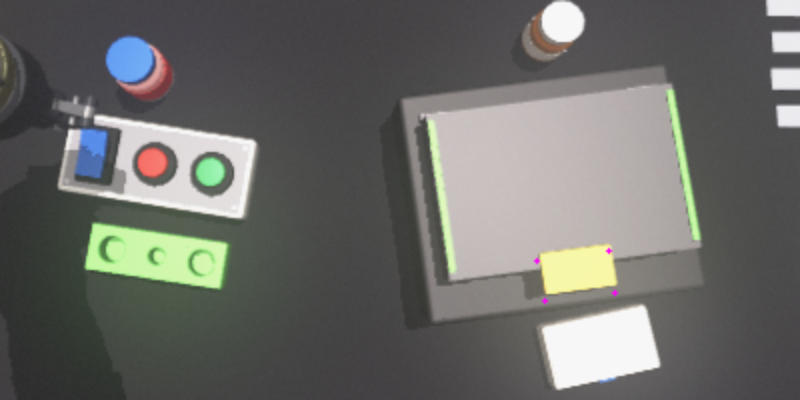

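The hood lies flat in the top view. The tab is at (578,270), about 1.5 native pixels from where the shut model puts it. Next I'll press the rocker.

```bash
cat > press.py <<'E'
import sys
from m import *
con,im=pickle.load(open("fit.pkl","rb"))
def press(x,y,z0,zmin,fstop):
    p=world(con,[x,y,z0])[0]; o=best(p,con[2])
    if np.linalg.norm(np.array(r.get_tool_pos())[:2]-p[:2])>.01: r.goto(p+[0,0,.06],o)
    r.line_to(p+[0,0,.008],max_speed=.08)
    f0=np.array(r.get_ft_force()); z=z0+.003
    while z>zmin:
        p[2]=z; r.line_to(p,max_speed=.05)
        f=np.array(r.get_ft_force())-f0; print(round(z,4),r.get_tool_pos()[2].round(4),f.round(1))
        if f[2]>fstop: break
        z-=.001
    r.hold(.2); print(np.array(r.get_ft_force())-f0)
    r.line_to(p+[0,0,.1]); print(r.get_time())
E
python3 - <<'E'
from press import *
press(.017,.064,.083,.068,14)
p=world(con,[0,-.064,.17])[0]; r.goto(p,best(p,con[2]))
D2=r.grab_frame("top")["color"][165:240,170:290,::-1]; S=r.grab_frame("side")["color"][140:215,200:320,::-1]
cv2.imwrite("pics/t3.png",cv2.resize(np.vstack([D2,S]),None,fx=4,fy=4,interpolation=cv2.INTER_CUBIC))
E
```

```text
0.086 0.0858 [0.6 0.3 0.1]
0.085 0.085 [0.7 0.4 0. ]
0.084 0.0839 [-1.1 -0.  -0.8]
0.083 0.0829 [-0.   0.4 -0.8]
0.082 0.082 [-0.1  0.9 -0.9]
0.081 0.0813 [ 1.2 -0.  -0.1]
0.08 0.0803 [ 1.6 -0.6  1.5]
0.079 0.0793 [ 2.2 -1.   2.4]
0.078 0.0779 [ 3.2 -0.3  2.4]
0.077 0.0768 [1.2 0.2 1.3]
0.076 0.0757 [0.6 0.2 0.7]
0.075 0.0747 [ 1.4 -0.3  0.5]
0.074 0.0738 [0.9 0.4 0.6]
0.073 0.0731 [-0.4 -0.3  0.7]
0.072 0.073 [-1.4  0.1  8.5]
0.071 0.073 [-3.7 -2.5 12.9]
0.07 0.0729 [-5.7 -2.9 18.3]
[-5.44926235 -3.24970617 18.84325024]
20.2417
```

View pics/t3.png

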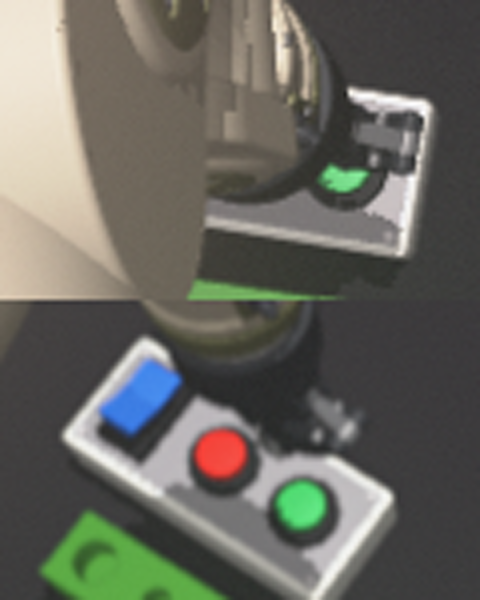

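In the side view the rocker's far half now lies level and its near half is raised, at about (140,398). The fingers met a hard stop at about 73 mm. Green, at (300,503), is next.

```bash
python3 - <<'E'
from press import *
press(0,-.064,.063,.050,14)
r.hold(.2)
r.movej([1.174,.313,.046,1.304,0,1.431]); print(r.get_time(),r.get_ft_force())
a=r.grab_frame("top")["color"][120:320,150:550,::-1]; b=r.grab_frame("side")["color"][130:330,150:550,::-1]
cv2.imwrite("pics/t4.png",cv2.resize(np.vstack([a,b]),None,fx=1.5,fy=1.5,interpolation=cv2.INTER_CUBIC))
E
```

```text
0.066 0.0663 [1.2 0.6 1.8]
0.065 0.0654 [1.3 1.2 2. ]
0.064 0.0643 [0.6 0.9 3.3]
0.063 0.0632 [2.7 1.3 2.5]
0.062 0.0622 [2.6 1.  3.9]
0.061 0.0612 [3.5 0.2 4.2]
0.06 0.061 [ 2.4 -0.2  9.7]
0.059 0.0608 [-0.6 -0.1 16.5]
[-0.30653356 -0.73351992 17.32783394]
25.3333
27.5583 [ 0.44983268  0.02518692 -0.80599447]
```

View pics/t4.png

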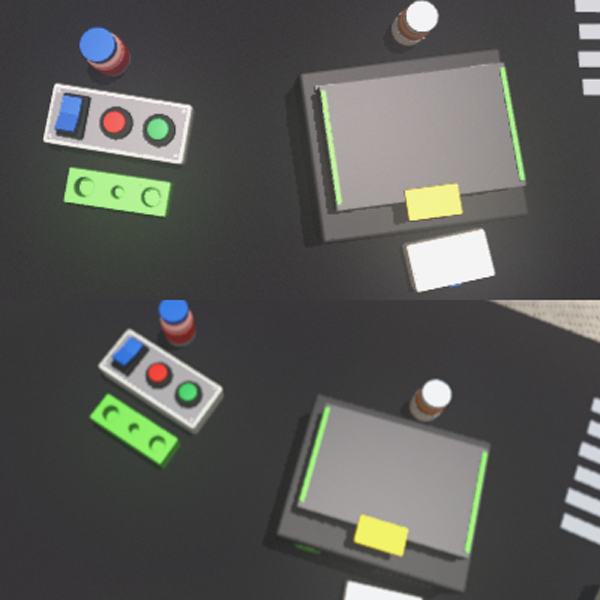

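The loose things look undisturbed, the hood is flat and green is out. Green's hard stop came about 4 mm higher than nominal, though. Before handing in, I'll compare the projected TCP with where the fingertip appeared in the hover pictures.

```bash
python3 - <<'E'
from m import *
con,im=pickle.load(open("fit.pkl","rb"))
for n,o in(("top",[170,165]),("side",[200,140])):
    print(n,(proj(n,world(con,[[0,-.064,.17],[0,-.064,.063],[0,-.064,.045]]))-o)*4)
print("t2 tip",(proj("top",[.56436,.27022,.19])-[150,120])*2, (proj("top",[.56436,.27022,.08])-[150,120])*2, r.get_grip_width())
E
```

```text
top [[305.26652545 142.00382074]
 [339.85253261 162.51318874]
 [344.82321415 165.4607836 ]]
side [[280.67844849 141.47468596]
 [302.47591952 205.08823323]
 [305.70029965 214.49823578]]
t2 tip [[ 56.61991605 118.63319027]] [[ 92.83377071 135.00647971]] 0.0002813742417895258
```

```bash
python3 - <<'E'
import cv2,numpy as np
a=cv2.imread("pics/t4.png")
c=lambda x,y,w,h:cv2.resize(a[y:y+h,x:x+w],(400,250),interpolation=cv2.INTER_CUBIC)
cv2.imwrite("pics/t5.png",np.hstack([c(35,70,170,106),c(90,320,150,94)]))
E
```

```text
(no output)
```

View pics/t5.png

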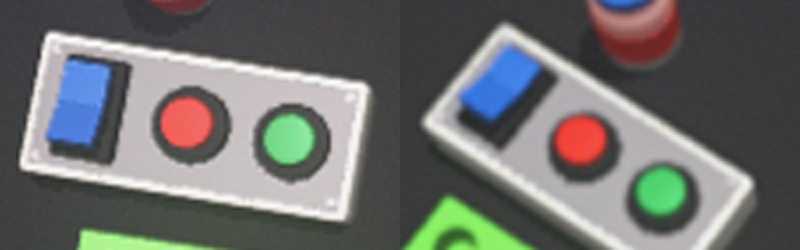

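The colours show the rocker has toggled: its far half is now the brighter, level one, at (85,75). To settle the green doubt I'll press it again, which is harmless at this stage. This time I'll turn the jaws 90° and log the forces more carefully.

```bash
python3 - <<'E'
from m import *
con,im=pickle.load(open("fit.pkl","rb"))
p=world(con,[0,-.064,.12])[0]; o=best(p,con[2]+np.pi/2)
def F(n=6):
    L=[]
    for _ in range(n): r.hold(.02);L.append(r.get_ft_force())
    return np.mean(L,0)
r.goto(p+[0,0,.05],o); r.line_to(p,max_speed=.1); p[2]=.075; r.line_to(p,max_speed=.06)
f0=F(10);print(f0)
for z in np.arange(.071,.053,-.001):
    p[2]=z;r.line_to(p,max_speed=.05);f=F()-f0;print(z.round(4),np.array(r.get_tool_pos()).round(4),f.round(2))
    if f[2]>14:break
b=r.grab_frame("side")["color"][140:215,200:320,::-1]
cv2.imwrite("pics/t6.png",cv2.resize(b,None,fx=6,fy=6,interpolation=cv2.INTER_CUBIC))
r.line_to(p+[0,0,.1]);print(r.get_time())
E
```

```text
[-0.17842687  0.00986687  0.40505449]
0.071 [0.5271 0.1472 0.0709] [ 0.4  -0.08 -0.36]
0.07 [0.5272 0.1472 0.07  ] [ 0.13  0.24 -0.3 ]
0.069 [0.5271 0.1472 0.069 ] [ 0.34 -0.29 -0.68]
0.068 [0.5272 0.1472 0.068 ] [ 0.07  0.32 -0.02]
0.067 [0.5274 0.1472 0.0671] [ 0.41 -0.12  0.26]
0.066 [0.5274 0.1472 0.0661] [0.78 0.17 1.88]
0.065 [0.5274 0.1472 0.0651] [0.79 0.27 2.02]
0.064 [0.5273 0.1472 0.0641] [0.5  0.21 2.83]
0.063 [0.5274 0.1472 0.0631] [ 1.11 -0.04  3.18]
0.062 [0.5274 0.1473 0.0621] [ 0.88 -0.01  3.61]
0.061 [0.5273 0.1472 0.0611] [ 0.76 -0.07  4.58]
0.06 [0.5274 0.1472 0.0609] [-1.16 -0.1  10.61]
0.059 [0.5274 0.1472 0.0608] [-3.34 -0.84 16.69]
36.8167
```

View pics/t6.png

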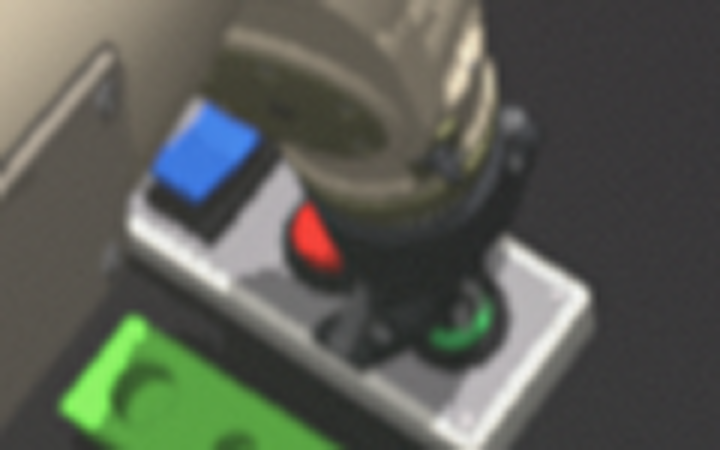

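The spring force rises from 1.5 N at 66.5 mm to about 4.6 N at 61 mm, then hits a hard stop. That is the full 6 mm press, the same in both orientations. Now I'll retreat, compare the rocker's shades numerically (the level half should match the half that was level at the start), and hand in.

```bash
python3 - <<'E'
from m import *
con,im=pickle.load(open("fit.pkl","rb"))
r.movej([1.174,.313,.046,1.304,0,1.431])
f={n:r.grab_frame(n)["color"] for n in("top","side")}
pts=lambda hx,z:world(con,[[hx,.064+d,z] for d in(-.005,0,.005)])
for n in f:
    for nm,img in(("old",D[n]["color"]),("new",f[n])):
        for h,x in(("far",.015),("near",-.015)):
            u=proj(n,pts(x,.074)).round().astype(int);print(n,nm,h,np.mean([img[v,c] for c,v in u],0).round())
    d=np.abs(f[n].astype(int)-D[n]["color"]).sum(2)>90
    for k,b in (("rack",((190,265),(235,262))),("bottle",((200,235),(138,170))),("jar",((410,442),(120,152)))) if n=="top" else ():
        print(k,"changed px",d[b[1][0]:b[1][1],b[0][0]:b[0][1]].sum())
print(r.get_time(),r.get_ft_force())
E
```

```text
top old far [ 80. 127. 219.]
top old near [ 97. 151. 235.]
top new far [ 93. 144. 231.]
top new near [ 79. 127. 219.]
rack changed px 0
bottle changed px 0
jar changed px 0
side old far [ 57. 121. 221.]
side old near [ 65. 132. 231.]
side new far [ 64. 130. 229.]
side new near [ 55. 118. 221.]
38.9417 [-0.98728657 -0.36194444 -0.19276058]
```

The shades have swapped: the far half is now the level one. Rack, bottle and jar show no changed pixels, so I'm handing in.

```bash
python3 -c "
from bench import r
r.job_done();print(r.get_time())"
```

```text
the job is handed in; nothing more can be done
the job is handed in; nothing more can be done
```

I shut the hood, switched the rocker on and pressed the green button, in that order. I handed the job in at about 39 s with the arm back at its start pose. No verdict was reported.

- **Hood:** The closed fingers pushed the yellow tab down to a hard stop at z = 0.147 m, exactly the shut height. The top view afterwards showed the hood flat.
- **Rocker:** It tipped at about 3 N and met a hard stop at about 73 mm, where about 74.5 mm was expected. The shades of its two halves swapped, so the far half is now level.
- **Green button:** Its hard stop came at about 61 mm, 4 mm higher than the expected 57 mm, and I did not find out why. I pressed it a second time, with the jaws turned 90°. The force again rose from about 1.5 N to 4.6 N over about 5.5 mm before the stop, which fits a full press. The pictures before the second press showed it back out; I did not look at it closely again after that press.
- **Other things:** The last picture shows no pixel change at the rack, bottle or jar. The slide box was only judged by eye, in the picture before the second green press, and looked unmoved. The fingers never came near the red button.

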